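Kit the loose cells to their battery blocks

ROBOT

A 6-joint arm with a two-finger parallel gripper is mounted at the origin on the work surface. World frame = base frame: x ahead of the robot, y to its left, z up, the work surface at z = 0. Lengths are in m, angles in rad, forces in N, time in s.
With the tool pointing down it reaches from about 0.3 to 0.775 m from the base axis. Payload 14.6 kg.
Tool frame: the origin (TCP) lies at the very end of the fingers, on their centre line; the grasp point (between the pads) lies 19 mm behind it; z points along the fingers, y is the line along which they close (so a half turn about z gives the same grasp; the last joint's range is limited). The gripper opens to 94 mm and grips with 3 to 60 N. Pads are 16 mm wide; open, the fingers measure 119 mm over their backs; the gripper's body (75 mm by 177 mm) begins 78 mm behind the grasp point.
Start: joints at [-1.241, 0.3, 1.521, -0, 1.321, -0.067], TCP at [0.213, -0.507, 0.205] pointing down, gripper open.
Joint ranges: [-3.03, 3.03], [-0.79, 2.21], [0.23, 2.52], [-1.04, 4.18], [0, 3.07], [-2.55, 2.55]. Speed limits (rad/s): [2.22, 2.22, 2.57, 3.14, 3.14, 3.14].

INTERFACE

Orientations are given as [roll, pitch, yaw] about the fixed x, y, z axes, in that order (R = Rz(yaw) Ry(pitch) Rx(roll)).
In Python, from station import status, vision, order, silhouettes gives the robot as it stands. The module is installed in compiled form; this text tells all that it offers.
- The arm moves only by the shell command python3 -m pendant 'ROWS' [FORCE]. ROWS is JSON, one flat list of numbers, 7 for each row, row after row: the shift along the tool's x, y, z in units of 500 mm (1.0 is 500 mm), then the turn, a rotation vector about the tool's x, y, z in units of 90 degrees (1.0 is 90 degrees), then the opening, from -1 (shut) to 1 (fully open). A call has 1 to 12 rows; each row is the pose to reach, as a shift and turn from the pose commanded when the call began, along the tool's axes at that moment; what a row does not reach only later rows make up. A row lasts 1/10 s, in which the tool goes at most 50 mm and 8.59 degrees, less where a joint would pass 70% of its speed; a pose out of reach is approached as far as the arm can. A call with a number of a shift or a turn outside -1 to 1 is refused whole. A call with a gripper value outside its range is refused whole. The fingers move at their own pace and stop on an object; FORCE is the grip in N (left out, the last holds). Time passes only in rows, so rows that repeat a pose let the fingers close. It gives the time, the measured TCP pose, the force, the opening and the grip force at its end, in the units of the state.
- status.get_obs(): the state, without advancing time (a new reading comes with each control period).
- vision.camera(name): name is "scene" or "top"; returns a dict with "pixels" (384x512x3 uint8, red, green, blue), "K" (3x3 intrinsics, pixels), "R" (3x3) and "t" (3): a world point X has camera coordinates R X + t. Camera axes: x right, y down, z forward; pixel columns grow to the right and rows downward; lengths in m; the calibration is good to about 2 mm. A picture is of the moment at which its call begins. There is no depth.
- order.hand_in(): hands the job in; it is judged then, once.
Trained networks look in a picture, given as the dict that the camera call returned (one of the last four; its "shot" number tells which), for a name from the list of things; names that differ only in an ending like _2 or _b are one class to them, and where a whole thing is asked for, a point or a joint stands for the part that bears it (a point fixed in the world has none). Each returns a list of dicts, best first, with "score" (0 to 1); they miss things now and then, are a little off and sometimes report something else, mostly with a low value. They report only what shows in the picture. A call takes as long as a camera call.
- silhouettes(target, picture): "region" (384x512 bool, what is visible of it) and "extent" ([left, top, right, bottom] in pixels, round what is visible of it).
The state is a dict: "time_s": time; "qpos": joint angles; "joint_vel": joint speeds; "tau": joint torques, N m; "ee_pos": TCP position; "eef_rot": TCP orientation; "force": force on the tool from outside, world axes, zero at the start; "moment": the same for the moment, N m; "grip_width": finger opening in m; "grip_force": force on a finger pad.
Only numpy, scipy, OpenCV 4.12 (cv2) and the standard library are available. Lean on these libraries where they do the work, as an engineer would, in place of code of your own. Each camera call takes 0.05 s, during which the arm holds its last target. There are 200 camera calls.

TASK

Each of the three grey trays holds a part-built battery block. Take the five loose cells that match a block and stand each one upright on the floor of the tray whose block is made of cells of the same size, thickness and height, beside the block. Leave the one odd, short cell standing where it is, and do not let any cell fall over.

Things in the scene. Friction and masses are not known exactly. Their poses are not given: they have to be found in the camera images.
- cell_slim_a: slim tall (one of two alike) loose battery cell, a plain cylinder 18 mm in diameter and 65 mm tall with a dark red wrap and a steel button on top, about 46 g; it stands upright on the bench. Origin: centre of its underside, z up along its axis
- cell_slim_b: slim tall (one of two alike) loose battery cell, a plain cylinder 18 mm in diameter and 65 mm tall with a dark red wrap and a steel button on top, about 46 g; it stands upright on the bench. Origin: centre of its underside, z up along its axis
- cell_medium_a: medium (one of two alike) loose battery cell, a plain cylinder 33 mm in diameter and 70 mm tall with a dark red wrap and a steel button on top, about 145 g; it stands upright on the bench. Origin: centre of its underside, z up along its axis
- cell_medium_b: medium (one of two alike) loose battery cell, a plain cylinder 33 mm in diameter and 70 mm tall with a dark red wrap and a steel button on top, about 145 g; it stands upright on the bench. Origin: centre of its underside, z up along its axis
- cell_big: big (the only one of its size) loose battery cell, a plain cylinder 46 mm in diameter and 80 mm tall with a dark red wrap and a steel button on top, about 355 g; it stands upright on the bench. Origin: centre of its underside, z up along its axis
- cell_short: the odd one: slim short loose battery cell, a plain cylinder 18 mm in diameter and 35 mm tall with a dark red wrap and a steel button on top, about 28 g; it stands upright on the bench. Origin: centre of its underside, z up along its axis. As thick as the slim cells but only about half as tall, so it matches no block
- tray_slim: grey fixed tray, 112 (x) by 190 mm (y), walls 4 mm thick, 20 mm high, floor 3 mm thick. At its -y end a fixed block between black plates: three cells 18 mm thick, 65 mm tall; block 63 mm (x) by 21 mm, y -86 to -65 mm, top at z 72 mm. The rest, to y 91 mm and x +-52 mm, is open bay. Origin: centre of underside; y lengthwise, away from the block; z up
- tray_medium: grey fixed tray, 112 (x) by 190 mm (y), walls 4 mm thick, 20 mm high, floor 3 mm thick. At its -y end a fixed block between black plates: two cells 33 mm thick, 70 mm tall; block 72 mm (x) by 36 mm, y -86 to -50 mm, top at z 77 mm. The rest, to y 91 mm and x +-52 mm, is open bay. Origin: centre of underside; y lengthwise, away from the block; z up
- tray_big: grey fixed tray, 112 (x) by 190 mm (y), walls 4 mm thick, 20 mm high, floor 3 mm thick. At its -y end a fixed block between black plates: two cells 46 mm thick, 80 mm tall; block 98 mm (x) by 49 mm, y -86 to -37 mm, top at z 87 mm. The rest, to y 91 mm and x +-52 mm, is open bay. Origin: centre of underside; y lengthwise, away from the block; z up

How it is judged:
At the end, for the whole second after the job is handed in: The two slim, two medium and one big cells stand upright (within 0.1 rad), released and at rest, on the floor (underside under 8 mm above the bench) inside the tray whose block has their size; the short cell stands at rest within 20 mm of its start (x of cell_slim_a in the frame of tray_slim between -0.052 and 0.052 m and y of cell_slim_a in the frame of tray_slim between -0.091 and 0.091 m and z of each of cell_slim_a, cell_slim_b in the frame of tray_slim below 0.008 m and angle between each of cell_slim_a, cell_slim_b, cell_medium_a, cell_medium_b, cell_big, cell_short's own z axis and vertical below 0.1 rad and linear speed of each of cell_slim_a, cell_slim_b, cell_medium_a, cell_medium_b, cell_big, cell_short below 0.02 m/s and x of cell_slim_b in the frame of tray_slim between -0.052 and 0.052 m and y of cell_slim_b in the frame of tray_slim between -0.091 and 0.091 m and x of cell_medium_a in the frame of tray_medium between -0.052 and 0.052 m and y of cell_medium_a in the frame of tray_medium between -0.091 and 0.091 m and z of each of cell_medium_a, cell_medium_b in the frame of tray_medium below 0.008 m and x of cell_medium_b in the frame of tray_medium between -0.052 and 0.052 m and y of cell_medium_b in the frame of tray_medium between -0.091 and 0.091 m and x of cell_big in the frame of tray_big between -0.052 and 0.052 m and y of cell_big in the frame of tray_big between -0.091 and 0.091 m and z of cell_big in the frame of tray_big below 0.008 m and distance of cell_short from where it was at the start of the episode below 0.02 m); the robot touches nothing.
It fails at once if a loose cell is knocked or laid over (tilted more than 1.1 rad) (angle between any of cell_slim_a, cell_slim_b, cell_medium_a, cell_medium_b, cell_big, cell_short's own z axis and vertical above 1.1 rad).
It also fails if it takes over 120 s, if anything falls off the work surface, if the arm or the gripper's body presses on something with over 40 N, if the wrist force passes 120 N, or if a joint passes its speed limit or range.

## Working session

There is one attempt and no reset: what is moved stays moved. The work goes in short steps, Python scripts to look and compute and a shell command to move; the robot and the scene stay as the last step left them, time stands still between calls to the robot, and variables do not carry over. Pictures are saved under pics/ and viewed, at most 14 in all, crops included, and the job is handed in when it is done.

```bash
mkdir -p pics; cat > look.py <<'E'
import numpy as np,cv2,sys
from station import status,vision,order,silhouettes
def save(p,n): cv2.imwrite('pics/'+n,cv2.cvtColor(p['pixels'],cv2.COLOR_RGB2BGR))
def ray(p,u,v,z):
    R,t,K=np.array(p['R']),np.array(p['t']),np.array(p['K'])
    d=R.T@np.linalg.solve(K,[u,v,1]);c=-R.T@t
    return c+d*(z-c[2])/d[2]
def proj(p,X):
    c=(np.array(p['R'])@np.atleast_2d(X).T).T+np.array(p['t']);q=(np.array(p['K'])@c.T).T
    return q[:,:2]/q[:,2:]
E
python3 - <<'E'
from look import *
print(status.get_obs())
for n in('scene','top'):
    p=vision.camera(n); save(p,n+'0.png'); R,t=np.array(p['R']),np.array(p['t']);print(n,p['K'],-R.T@t,R[2])
    for k in('cell_slim_a','cell_medium_a','cell_big','cell_short','tray_slim','tray_medium','tray_big'):
        print(k,[(round(float(d['score']),2),np.round(d['extent']).tolist()) for d in silhouettes(k,p)])
E
```

```text
{'time_s': 0.0, 'qpos': array([-1.24061283e+00,  3.00464993e-01,  1.52160538e+00, -2.20412898e-05,
        1.32074302e+00, -6.66029481e-02]), 'joint_vel': array([ 1.14276883e-03, -3.44701633e-04,  9.53393924e-04, -4.21291762e-04,
        2.51847821e-05, -6.26553419e-04]), 'tau': array([-1.39758238e-03, -5.31808019e+01, -3.52733266e+01,  7.08178477e-02,
        2.43968371e-02, -8.70634040e-05]), 'ee_pos': array([ 0.21244881, -0.50700272,  0.20487942]), 'eef_rot': array([-3.14037319e+00, -5.99433553e-05,  3.96791879e-01]), 'force': array([-0.91465099,  0.35664312, -0.15775095]), 'moment': array([-0.05806804, -0.00378804, -0.00390231]), 'grip_force': 0.0, 'grip_width': 0.0940797136945314}
scene [[424.35958218   0.         252.67545903]
 [  0.         424.35958218 191.83997328]
 [  0.           0.           1.        ]] [1.04218722 0.30573477 0.67961292] [-0.57816836 -0.36360207 -0.73042103]
cell_slim_a [(0.66, [310.0, 204.0, 327.0, 233.0]), (0.45, [298.0, 159.0, 309.0, 185.0]), (0.2, [175.0, 184.0, 282.0, 287.0])]
cell_medium_a [(0.94, [240.0, 163.0, 253.0, 196.0]), (0.56, [280.0, 179.0
[... 168 characters left out ...]
y_medium [(0.74, [174.0, 184.0, 282.0, 287.0])]
tray_big [(0.64, [354.0, 201.0, 480.0, 316.0])]
top [[491.25415811   0.         245.04064134]
 [  0.         491.25415811 191.24643833]
 [  0.           0.           1.        ]] [ 0.4262987  -0.0017997   1.28184973] [ 1.01412687e-01 -9.56378078e-04 -9.94843984e-01]
cell_slim_a [(0.54, [224.0, 239.0, 230.0, 249.0])]
cell_medium_a [(0.71, [220.0, 204.0, 235.0, 218.0]), (0.55, [256.0, 200.0, 272.0, 216.0])]
cell_big [(0.63, [287.0, 197.0, 312.0, 215.0])]
cell_short [(0.56, [192.0, 232.0, 198.0, 244.0])]
tray_slim [(0.8, [329.0, 188.0, 411.0, 234.0])]
tray_medium [(0.69, [204.0, 131.0, 285.0, 187.0])]
tray_big [(0.75, [75.0, 187.0, 159.0, 242.0])]
```

View pics/top0.png

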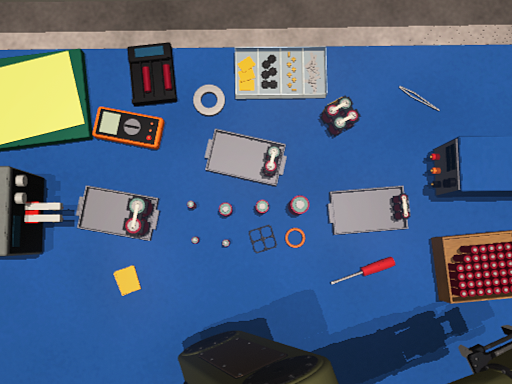

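View pics/scene0.png

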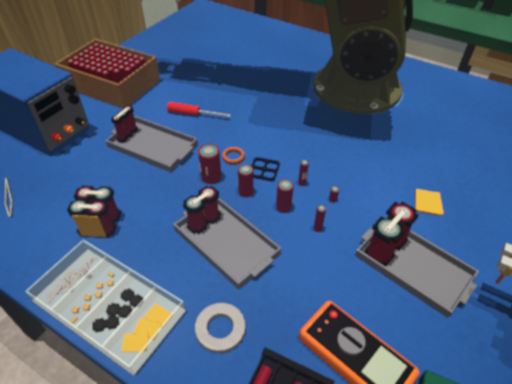

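The top view shows the cells standing in two rows. The upper row, from left to right, is slim (191,204), medium (225,209), medium (262,206) and big (299,205). The lower row is short (195,240) and slim (226,243). The trays are big (118,212), medium (245,157) and slim (370,211), and the scene view agrees. Next I'll fit exact poses by matching silhouettes in both views.

```bash
cat > fit.py <<'E'
from look import *
from scipy.optimize import minimize
S=4
def cyl(r,h):
    a=np.linspace(0,2*np.pi,32,endpoint=False)
    return [np.vstack([np.c_[r*np.cos(a),r*np.sin(a),0*a+z] for z in(0,h)])]
def box(x,y0,y1,z): return np.array([[i,j,k] for i in(-x,x) for j in(y0,y1) for k in(0,z)])
def tray(bx,y1,z): return [box(.056,-.095,.095,.02),box(bx/2,-.086,y1,z)]
def notblue(p):
    im=p['pixels'].astype(float); return (im[...,0]>0.6*im[...,2])&(im.max(2)>25)
def render(p,hulls,q,off):
    m=np.zeros((off[3]*S,off[2]*S),np.uint8);c,s=np.cos(q[2]),np.sin(q[2])
    for h in hulls:
        X=h@np.array([[c,s,0],[-s,c,0],[0,0,1]])+[q[0],q[1],0]
        uv=((proj(p,X)-off[:2]+.5)*S-.5).astype(np.float32)
        cv2.fillConvexPoly(m,np.round(cv2.convexHull(uv)*16).astype(np.int32),1,shift=4)
    return cv2.resize(m.astype(np.float32),(off[2],off[3]),interpolation=cv2.INTER_AREA)
def fit(pics,hulls,q0,yaw):
    dat=[]
    for p in pics:
        pts=np.vstack([render_pts(p,h,q0) for h in hulls]);lo=np.floor(pts.min(0)-9).astype(int);hi=np.ceil(pts.max(0)+9).astype(int)
        off=[lo[0],lo[1],hi[0]-lo[0],hi[1]-lo[1]]
        M=notblue(p)[lo[1]:hi[1],lo[0]:hi[0]].astype(np.uint8)
        n,L=cv2.connectedComponents(M,connectivity=4);r=render(p,hulls,q0,off)
        k=max(range(1,n),key=lambda i:(r*(L==i)).sum());dat.append((p,off,(L==k).astype(np.float32)))
    def cost(v):
        q=[v[0],v[1],v[2] if yaw else 0]
        return sum(np.abs(render(p,hulls,q,o)-M).sum()/M.sum() for p,o,M in dat)
    s=np.array([[0,0,0],[.008,0,0],[0,.008,0],[0,0,.08]])
    v0=np.array(q0,float)
    if not yaw: s=s[:3,:2];v0=v0[:2]
    r=minimize(cost,v0,method='Nelder-Mead',options=dict(initial_simplex=v0+s,xatol=1e-4,fatol=1e-4))
    return r.x,r.fun
def render_pts(p,h,q):
    c,s=np.cos(q[2]),np.sin(q[2]);return proj(p,h@np.array([[c,s,0],[-s,c,0],[0,0,1]])+[q[0],q[1],0])
SH=dict(slim=cyl(.009,.066),medium=cyl(.0165,.071),big=cyl(.023,.081),short=cyl(.009,.036),
 tray_slim=tray(.063,-.065,.072),tray_medium=tray(.072,-.05,.077),tray_big=tray(.098,-.037,.087))
E
python3 - <<'E'
from fit import *
T=vision.camera('top');C=vision.camera('scene')
seeds=[('slim',(191,204),.065,0),('slim',(226,243),.065,0),('medium',(225,209),.07,0),('medium',(262,206),.07,0),('big',(299,205),.08,0),('short',(195,240),.035,0),
('tray_slim',(369,211),.01,-.05),('tray_medium',(245,157),.01,.15),('tray_big',(117,212),.01,.1)]
ov=[cv2.resize(cv2.cvtColor(p['pixels'],cv2.COLOR_RGB2BGR),None,fx=4,fy=4) for p in(T,C)]
for n,uv,z,y in seeds:
    q0=list(ray(T,*uv,z)[:2])+[y];out=[]
    for P in([T],[C],[T,C]):
        v,f=fit(P,SH[n],q0,'tray' in n);out.append((np.round(v,4).tolist(),round(float(f),2)))
    print(n,np.round(q0,3),out)
    q=list(v)+[0]*(3-len(v))
    for o,p in zip(ov,(T,C)):
        for h in SH[n]: cv2.polylines(o,[np.round(cv2.convexHull(((render_pts(p,h,q)+.5)*4).astype(np.float32))).astype(np.int32)],True,(0,255,0),1)
a=ov[0][480:1040,260:1700];b=ov[1][380:1280,400:1940]
cv2.imwrite('pics/ov1.png',np.vstack([cv2.resize(a,(640,249)),cv2.resize(b,(640,350))]))
E
```

```text
slim [0.52  0.132 0.   ] [([0.5209, 0.1348], 0.17), ([0.5198, 0.1327], 0.17), ([0.5214, 0.1341], 0.4)]
slim [0.423 0.045 0.   ] [([0.4237, 0.0475], 0.1), ([0.4232, 0.0457], 0.18), ([0.4242, 0.0471], 0.33)]
medium [0.506 0.047 0.   ] [([0.5083, 0.0473], 0.07), ([0.507, 0.0459], 0.07), ([0.5087, 0.047], 0.16)]
medium [ 0.513 -0.044  0.   ] [([0.5142, -0.044], 0.08), ([0.5117, -0.0456], 0.09), ([0.5138, -0.0442], 0.18)]
big [ 0.513 -0.135  0.   ] [([0.5162, -0.1367], 0.06), ([0.5151, -0.1379], 0.05), ([0.516, -0.137], 0.12)]
short [0.431 0.125 0.   ] [([0.4318, 0.1276], 0.15), ([0.4307, 0.1246], 0.23), ([0.4317, 0.1263], 0.47)]
tray_slim [ 0.501 -0.324 -0.05 ] [([0.5043, -0.3206, 0.0714], 0.04), ([0.5018, -0.3234, 0.0654], 0.17), ([0.5038, -0.3215, 0.0694], 0.23)]
tray_medium [ 0.646 -0.004  0.15 ] [([0.6465, -0.0045, -0.2347], 0.06), ([0.6453, -0.0036, -0.2372], 0.05), ([0.6462, -0.0039, -0.2344], 0.12)]
tray_big [0.506 0.329 0.1  ] [([0.504, 0.3274, -0.1833], 0.06), ([0.5034, 0.3264, -0.1887], 0.15), ([0.5038, 0.327, -0.1852], 0.2)]
```

View pics/ov1.png

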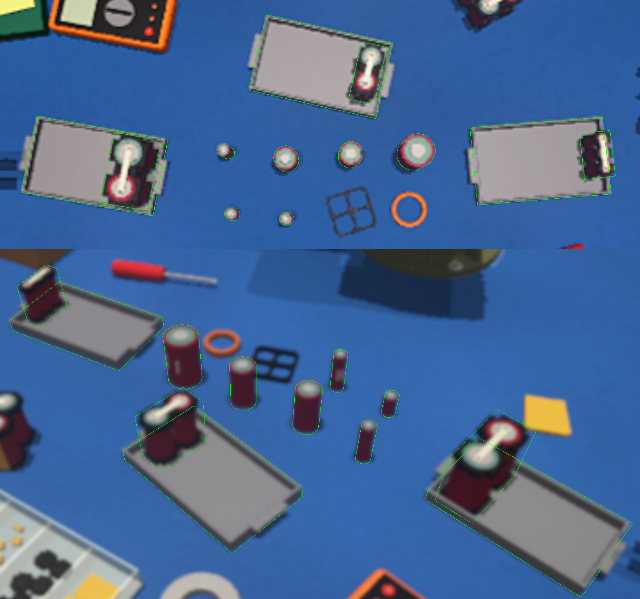

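```bash
python3 -m pendant '[0.8186,-0.8583,0.09,0,0,-0.7474,0, 0.8186,-0.8583,0.09,0,0,-0.7474,0, 0.8186,-0.8583,0.09,0,0,-0.7474,0, 0.8186,-0.8583,0.09,0,0,-0.7474,0, 0.8186,-0.8583,0.09,0,0,-0.7474,0, 0.8186,-0.8583,0.09,0,0,-0.7474,0, 0.8186,-0.8583,0.09,0,0,-0.7474,0, 0.8186,-0.8583,0.09,0,0,-0.7474,0, 0.8186,-0.8583,0.09,0,0,-0.7474,0, 0.8186,-0.8583,0.09,0,0,-0.7474,0, 0.8186,-0.8583,0.09,0,0,-0.7474,0, 0.8186,-0.8583,0.09,0,0,-0.7474,0]' 10
```

```text
time_s: 2.1
ee_pos: [0.4246, 0.0491, 0.1606]
eef_rot: [3.141, -0.0, 1.572]
force: [0.2, -0.7, 0.4]
grip_width: 0.0469
grip_force: 0.0
```

```bash
python3 -m pendant '[-0.004,0,0.07,0,0,0,0, -0.004,0,0.14,0,0,0,0, -0.004,0,0.21,0,0,0,0, -0.004,0,0.267,0,0,0,0, -0.004,0,0.267,0,0,0,0, -0.004,0,0.267,0,0,0,-0.4, -0.004,0,0.267,0,0,0,-0.55, -0.004,0,0.267,0,0,0,-0.65, -0.004,0,0.267,0,0,0,-1, -0.004,0,0.267,0,0,0,-1, -0.004,0,0.267,0,0,0,-1, -0.004,0,0.267,0,0,0,-1]' 10
```

```text
time_s: 3.3
ee_pos: [0.4247, 0.0447, 0.0278]
eef_rot: [3.14, -0.0, 1.571]
force: [-1.5, 0.6, 8.2]
grip_width: 0.0178
grip_force: 10.0
```

```bash
python3 -m pendant '[0,0,-0.04,0,0,0,-1, 0,0,-0.12,0,0,0,-1, 0,0,-0.2,0,0,0,-1, -0.03,0,-0.245,0,0,0,-1, -0.1,0.02,-0.245,0,0,0,-1, -0.19,0.04,-0.245,0,0,0,-1, -0.28,0.06,-0.245,0,0,0,-1, -0.37,0.08,-0.245,0,0,0,-1, -0.46,0.1,-0.245,0,0,0,-1, -0.55,0.12,-0.245,0,0,0,-1, -0.63,0.14,-0.245,0,0,0,-1, -0.69,0.15,-0.245,0,0,0,-1]' 15; python3 -m pendant '[-0.03,0.005,0,0,0,0,-1, -0.062,0.01,0,0,0,0,-1, -0.062,0.01,0,0,0,0,-1, -0.062,0.01,0,0,0,0,-1]'
```

```text
time_s: 4.5
ee_pos: [0.4992, -0.3027, 0.1495]
eef_rot: [3.141, 0.0, 1.57]
force: [-0.5, 1.0, 0.1]
grip_width: 0.0178
grip_force: 15.0
time_s: 4.9
ee_pos: [0.504, -0.3309, 0.1494]
eef_rot: [-3.141, -0.0, 1.571]
force: [-0.1, -0.6, -0.4]
grip_width: 0.0178
grip_force: 15.0
```

```bash
python3 - <<'E'
from look import *
p=vision.camera('scene');save(p,'s2.png')
im=cv2.imread('pics/s2.png')[60:320,60:380];cv2.imwrite('pics/s2.png',cv2.resize(im,None,fx=2,fy=2))
E
```

```text
(no output)
```

View pics/s2.png

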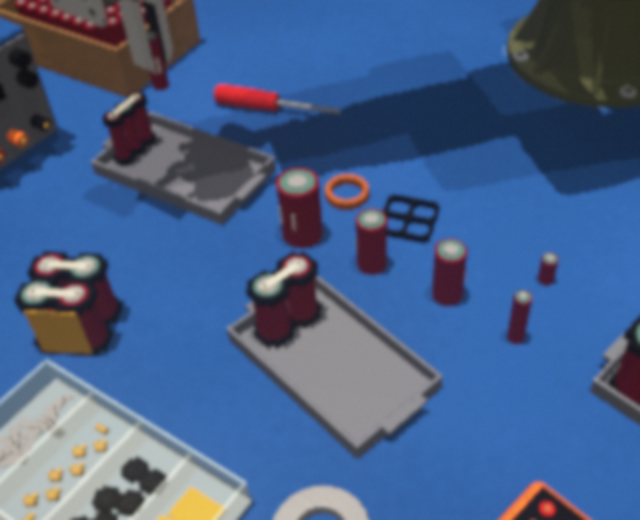

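The picture shows the slim cell held upright over the slim tray, with its lower end at crop (158,75), and nothing else has moved. Next I'll lower it and release it.

```bash
python3 -m pendant '[0,0,0.05,0,0,0,-1, 0,0,0.12,0,0,0,-1, 0,0,0.18,0,0,0,-1, 0,0,0.22,0,0,0,-1, 0,0,0.235,0,0,0,-1, 0,0,0.235,0,0,0,-1, 0,0,0.235,0,0,0,-1, 0,0,0.235,0,0,0,-0.6, 0,0,0.235,0,0,0,-0.5, 0,0,0.235,0,0,0,-0.3, 0,0,0.235,0,0,0,-0.2, 0,0,0.235,0,0,0,-0.2]'; python3 -m pendant '[0,0,-0.04,0,0,0,-0.2, 0,0,-0.12,0,0,0,-0.2, 0,0,-0.2,0,0,0,0, 0,0,-0.25,0,0,0,0, 0,0,-0.25,0,0,0,0]'
```

```text
time_s: 6.15
ee_pos: [0.5042, -0.3313, 0.032]
eef_rot: [3.141, 0.0, 1.571]
force: [-0.4, -0.1, 1.0]
grip_width: 0.0375
grip_force: 0.0
time_s: 6.65
ee_pos: [0.5054, -0.3321, 0.161]
eef_rot: [3.137, 0.004, 1.571]
force: [-0.5, 0.3, -0.3]
grip_width: 0.0472
grip_force: 0.0
```

```bash
python3 -m pendant '[0.05,0.033,0,0,0,0,0, 0.14,0.033,0,0,0,0,0, 0.23,0.033,0,0,0,0,0, 0.32,0.033,0,0,0,0,0, 0.41,0.033,0,0,0,0,0, 0.5,0.033,0,0,0,0,0, 0.6,0.033,0,0,0,0,0, 0.7,0.033,0,0,0,0,0, 0.8,0.033,0,0,0,0,0, 0.88,0.033,0,0,0,0,0, 0.93,0.033,0,0,0,0,0, 0.93,0.033,0,0,0,0,0]' 10; python3 -m pendant '[0,0,0.001,0,0,0,0, 0,0,0.001,0,0,0,0]'
python3 - <<'E'
from fit import *
T=vision.camera('top');C=vision.camera('scene')
for P in([T],[C]):print(fit(P,SH['slim'],[.521,.134,0],False) if P[0] is C else '')
save(C,'s3.png');cv2.imwrite('pics/s3.png',cv2.resize(cv2.imread('pics/s3.png')[80:260,80:380],None,fx=2,fy=2))
E
```

```text
time_s: 7.85
ee_pos: [0.52, 0.1363, 0.1559]
eef_rot: [-3.14, -0.0, 1.574]
force: [0.2, -0.0, 0.8]
grip_width: 0.0471
grip_force: 0.0
time_s: 8.05
ee_pos: [0.5206, 0.1327, 0.1559]
eef_rot: [-3.141, 0.0, 1.57]
force: [-0.6, 1.1, -0.4]
grip_width: 0.0469
grip_force: 0.0

(array([0.52215726, 0.13329021]), np.float64(0.1004464253783226))
```

View pics/s3.png

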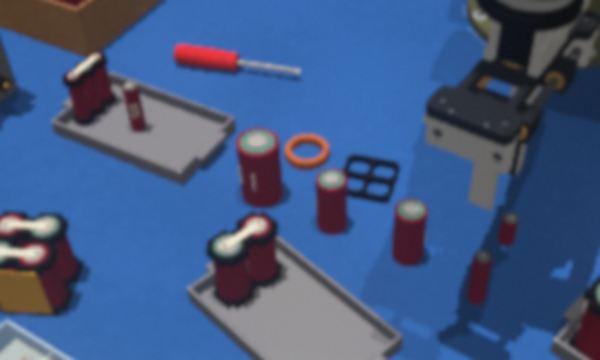

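The first slim cell stands in the slim tray at crop (133,108). The second one is under the gripper at (480,278).

```bash
python3 -m pendant '[0,0,0.07,0,0,0,0, 0,0,0.14,0,0,0,0, 0,0,0.21,0,0,0,0, 0,0,0.258,0,0,0,0, 0,0,0.258,0,0,0,0, 0,0,0.258,0,0,0,-0.4, 0,0,0.258,0,0,0,-0.55, 0,0,0.258,0,0,0,-0.65, 0,0,0.258,0,0,0,-1, 0,0,0.258,0,0,0,-1, 0,0,0.258,0,0,0,-1, 0,0,0.258,0,0,0,-1]' 10
```

```text
time_s: 9.35
ee_pos: [0.5212, 0.1338, 0.0283]
eef_rot: [3.14, -0.0, 1.571]
force: [-1.1, -0.2, 6.1]
grip_width: 0.0178
grip_force: 10.0
```

```bash
python3 -m pendant '[0,0,-0.04,0,0,0,-1, 0,0,-0.12,0,0,0,-1, 0,0,-0.2,0,0,0,-1, -0.03,0,-0.25,0,0,0,-1, -0.1,0,-0.25,0,0,0,-1, -0.19,-0.01,-0.25,0,0,0,-1, -0.28,-0.02,-0.25,0,0,0,-1, -0.37,-0.03,-0.25,0,0,0,-1, -0.46,-0.04,-0.25,0,0,0,-1, -0.55,-0.04,-0.25,0,0,0,-1, -0.64,-0.04,-0.25,0,0,0,-1, -0.72,-0.04,-0.25,0,0,0,-1]' 15; python3 -m pendant '[-0.06,0,0,0,0,0,-1, -0.1,0,0,0,0,0,-1, -0.1,0,0,0,0,0,-1, -0.1,0,0.05,0,0,0,-1, -0.1,0,0.12,0,0,0,-1, -0.1,0,0.18,0,0,0,-1, -0.1,0,0.18,0,0,0,-1, -0.1,0,0.18,0,0,0,-1]'
```

```text
time_s: 10.55
ee_pos: [0.5003, -0.2284, 0.1527]
eef_rot: [3.141, 0.0, 1.57]
force: [1.3, 0.5, -0.2]
grip_width: 0.0176
grip_force: 15.0
time_s: 11.35
ee_pos: [0.501, -0.2759, 0.0634]
eef_rot: [3.141, 0.0, 1.571]
force: [0.5, 0.6, 0.6]
grip_width: 0.0177
grip_force: 15.0
```

```bash
python3 -m pendant '[0,0,0.03,0,0,0,-1, 0,0,0.055,0,0,0,-1, 0,0,0.062,0,0,0,-1, 0,0,0.062,0,0,0,-1, 0,0,0.062,0,0,0,-1, 0,0,0.062,0,0,0,-0.6, 0,0,0.062,0,0,0,-0.5, 0,0,0.062,0,0,0,-0.3, 0,0,0.062,0,0,0,-0.2, 0,0,0.062,0,0,0,-0.2]'; python3 -m pendant '[0,0,-0.04,0,0,0,-0.2, 0,0,-0.12,0,0,0,-0.2, 0,0,-0.2,0,0,0,0.1, 0,0,-0.26,0,0,0,0.3, 0,0,-0.26,0,0,0,0.3, 0,0,-0.26,0,0,0,0.3]'
```

```text
time_s: 12.35
ee_pos: [0.5007, -0.2763, 0.0315]
eef_rot: [3.142, 0.0, 1.571]
force: [0.6, -0.8, 0.1]
grip_width: 0.0371
grip_force: 0.0
time_s: 12.95
ee_pos: [0.5007, -0.2763, 0.1614]
eef_rot: [3.141, 0.0, 1.571]
force: [-0.4, -0.4, -0.8]
grip_width: 0.061
grip_force: 0.0
```

```bash
python3 -m pendant '[0.06,0.025,0,0,0,0,0.3, 0.15,0.025,0,0,0,0,0.3, 0.25,0.025,0,0,0,0,0.3, 0.34,0.025,0,0,0,0,0.3, 0.42,0.025,0,0,0,0,0.3, 0.464,0.025,0,0,0,0,0.3, 0.464,0.025,0,0,0,0,0.3, 0.464,0.025,0,0,0,0,0.3]' 15; python3 -m pendant '[0,0,0.07,0,0,0,0.3, 0,0,0.14,0,0,0,0.3, 0,0,0.21,0,0,0,0.3, 0,0,0.263,0,0,0,0.3, 0,0,0.263,0,0,0,0.3, 0,0,0.263,0,0,0,-0.05, 0,0,0.263,0,0,0,-0.2, 0,0,0.263,0,0,0,-0.3, 0,0,0.263,0,0,0,-1, 0,0,0.263,0,0,0,-1, 0,0,0.263,0,0,0,-1, 0,0,0.263,0,0,0,-1]'
```

```text
time_s: 13.75
ee_pos: [0.5128, -0.0443, 0.1604]
eef_rot: [-3.14, -0.0, 1.572]
force: [-1.1, -1.2, 0.3]
grip_width: 0.0612
grip_force: 0.0
time_s: 14.95
ee_pos: [0.5135, -0.0444, 0.0308]
eef_rot: [3.141, 0.0, 1.571]
force: [-2.5, -0.7, 6.5]
grip_width: 0.0329
grip_force: 15.0
```

```bash
python3 -m pendant '[0,0,-0.03,0,0,0,-1, 0,0,-0.1,0,0,0,-1, 0,0,-0.18,0,0,0,-1, 0,0,-0.25,0,0,0,-1, 0.02,0.07,-0.25,0,0,0,-1, 0.04,0.14,-0.25,0,0,0,-1, 0.06,0.21,-0.25,0,0,0,-1, 0.081,0.265,-0.25,0,0,0,-1, 0.081,0.265,-0.25,0,0,0,-1, 0.081,0.265,-0.2,0,0,0,-1, 0.081,0.265,-0.13,0,0,0,-1, 0.081,0.265,-0.1,0,0,0,-1]' 25; python3 -m pendant '[0,0,0,0,0,0,-1, 0,0,0,0,0,0,-1]'
```

```text
time_s: 16.15
ee_pos: [0.6439, -0.0039, 0.077]
eef_rot: [-3.138, -0.0, 1.571]
force: [-1.0, 0.1, -1.7]
grip_width: 0.0328
grip_force: 25.0
time_s: 16.35
ee_pos: [0.6461, -0.0039, 0.0814]
eef_rot: [3.14, 0.0, 1.571]
force: [-0.1, 0.6, -0.6]
grip_width: 0.033
grip_force: 25.0
```

```bash
python3 -m pendant '[0,0,0.04,0,0,0,-1, 0,0,0.075,0,0,0,-1, 0,0,0.093,0,0,0,-1, 0,0,0.093,0,0,0,-1, 0,0,0.093,0,0,0,-1, 0,0,0.093,0,0,0,-0.3, 0,0,0.093,0,0,0,-0.2, 0,0,0.093,0,0,0,-0.1, 0,0,0.093,0,0,0,0.05, 0,0,0.093,0,0,0,0.05]'; python3 -m pendant '[0,0,-0.04,0,0,0,0.05, 0,0,-0.12,0,0,0,0.05, 0,0,-0.2,0,0,0,0.3, 0,0,-0.255,0,0,0,0.3, 0,0,-0.255,0,0,0,0.3, 0,0,-0.255,0,0,0,0.3]'
```

```text
time_s: 17.35
ee_pos: [0.6458, -0.0038, 0.0336]
eef_rot: [3.141, -0.0, 1.571]
force: [0.6, 1.2, -1.2]
grip_width: 0.0491
grip_force: 0.0
time_s: 17.95
ee_pos: [0.6457, -0.0038, 0.1609]
eef_rot: [3.141, 0.0, 1.571]
force: [0.9, -1.1, -0.9]
grip_width: 0.0608
grip_force: 0.0
```

```bash
python3 -m pendant '[0.02,-0.05,0,0,0,0,0.3, 0.05,-0.13,0,0,0,0,0.3, 0.08,-0.21,0,0,0,0,0.3, 0.102,-0.275,0,0,0,0,0.3, 0.102,-0.275,0,0,0,0,0.3, 0.102,-0.275,0,0,0,0,0.3]' 15
python3 - <<'E'
from fit import *
C=vision.camera('scene')
print(fit([C],SH['medium'],[.508,.047,0],False),fit([C],SH['big'],[.516,-.137,0],False))
save(C,'s4.png');cv2.imwrite('pics/s4.png',cv2.resize(cv2.imread('pics/s4.png')[80:300,80:400],None,fx=2,fy=2))
E
```

```text
time_s: 18.55
ee_pos: [0.5079, 0.0474, 0.1603]
eef_rot: [-3.141, 0.0, 1.571]
force: [-0.6, 0.4, 0.1]
grip_width: 0.0613
grip_force: 0.0
(array([0.5091479 , 0.04752701]), np.float64(0.09720824658870697)) (array([ 0.51485159, -0.1380527 ]), np.float64(0.053719669580459595))
```

View pics/s4.png

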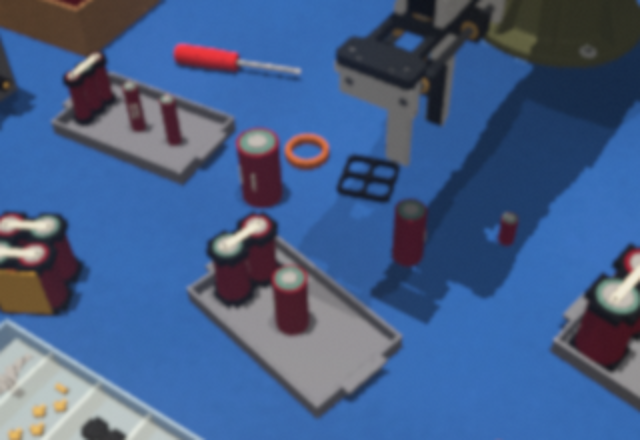

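Both slim cells stand in their tray at crop (133,108) and (172,120). The first medium cell stands in the medium tray at (290,300), and the second is below the gripper at (410,232).

```bash
python3 -m pendant '[0,0,0.07,0,0,0,0.3, 0,0,0.14,0,0,0,0.3, 0,0,0.21,0,0,0,0.3, 0,0,0.261,0,0,0,0.3, 0,0,0.261,0,0,0,0.3, 0,0,0.261,0,0,0,-0.05, 0,0,0.261,0,0,0,-0.2, 0,0,0.261,0,0,0,-0.3, 0,0,0.261,0,0,0,-1, 0,0,0.261,0,0,0,-1, 0,0,0.261,0,0,0,-1, 0,0,0.261,0,0,0,-1]'
```

```text
time_s: 19.8
ee_pos: [0.5085, 0.0473, 0.0313]
eef_rot: [3.141, -0.0, 1.571]
force: [-3.1, 0.2, 6.6]
grip_width: 0.0326
grip_force: 15.0
```

```bash
python3 -m pendant '[0,0,-0.03,0,0,0,-1, 0,0,-0.1,0,0,0,-1, 0,0,-0.18,0,0,0,-1, 0,0,-0.25,0,0,0,-1, 0.004,0.08,-0.25,0,0,0,-1, 0.006,0.16,-0.25,0,0,0,-1, 0.006,0.24,-0.25,0,0,0,-1, 0.006,0.301,-0.25,0,0,0,-1, 0.006,0.301,-0.25,0,0,0,-1, 0.006,0.301,-0.25,0,0,0,-1, 0.006,0.301,-0.17,0,0,0,-1, 0.006,0.301,-0.1,0,0,0,-1]' 25; python3 -m pendant '[0,0,0,0,0,0,-1, 0,0,0,0,0,0,-1]'
```

```text
time_s: 21.0
ee_pos: [0.6581, 0.0503, 0.0804]
eef_rot: [3.14, -0.0, 1.571]
force: [0.1, 0.2, -3.1]
grip_width: 0.0325
grip_force: 24.9
time_s: 21.2
ee_pos: [0.6585, 0.0503, 0.0819]
eef_rot: [3.141, -0.0, 1.571]
force: [-0.2, -0.1, -0.6]
grip_width: 0.0328
grip_force: 24.9
```

```bash
python3 -m pendant '[0,0,0.04,0,0,0,-1, 0,0,0.075,0,0,0,-1, 0,0,0.092,0,0,0,-1, 0,0,0.092,0,0,0,-1, 0,0,0.092,0,0,0,-1, 0,0,0.092,0,0,0,-0.3, 0,0,0.092,0,0,0,-0.2, 0,0,0.092,0,0,0,-0.1, 0,0,0.092,0,0,0,0.05, 0,0,0.092,0,0,0,0.05]'; python3 -m pendant '[0,0,-0.04,0,0,0,0.05, 0,0,-0.12,0,0,0,0.05, 0,0,-0.2,0,0,0,0.3, 0,0,-0.255,0,0,0,0.6, 0,0,-0.255,0,0,0,0.6, 0,0,-0.255,0,0,0,0.6]'
```

```text
time_s: 22.2
ee_pos: [0.6588, 0.0502, 0.0346]
eef_rot: [3.141, -0.0, 1.571]
force: [0.9, 0.5, 0.0]
grip_width: 0.0489
grip_force: 0.0
time_s: 22.8
ee_pos: [0.6587, 0.0502, 0.1619]
eef_rot: [3.141, -0.0, 1.571]
force: [0.7, -0.0, -1.1]
grip_width: 0.0749
grip_force: 0.0
```

```bash
python3 -m pendant '[-0.05,-0.04,0,0,0,0,0.6, -0.12,-0.09,0,0,0,0,0.6, -0.19,-0.145,0,0,0,0,0.6, -0.26,-0.2,0,0,0,0,0.6, -0.33,-0.25,0,0,0,0,0.6, -0.375,-0.286,0,0,0,0,0.6, -0.375,-0.286,0,0,0,0,0.6, -0.375,-0.286,0,0,0,0,0.6]' 25; python3 -m pendant '[0,0,0.07,0,0,0,0.6, 0,0,0.14,0,0,0,0.6, 0,0,0.2,0,0,0,0.6, 0,0,0.244,0,0,0,0.6, 0,0,0.244,0,0,0,0.6, 0,0,0.244,0,0,0,0.2, 0,0,0.244,0,0,0,0.06, 0,0,0.244,0,0,0,0, 0,0,0.244,0,0,0,-1, 0,0,0.244,0,0,0,-1, 0,0,0.244,0,0,0,-1, 0,0,0.244,0,0,0,-1]'
```

```text
time_s: 23.6
ee_pos: [0.5153, -0.1374, 0.161]
eef_rot: [-3.14, -0.001, 1.57]
force: [0.0, 0.0, -0.2]
grip_width: 0.0754
grip_force: 0.0
time_s: 24.8
ee_pos: [0.5159, -0.1374, 0.0407]
eef_rot: [3.141, 0.0, 1.571]
force: [-2.9, 0.5, 6.8]
grip_width: 0.0458
grip_force: 25.0
```

```bash
python3 -m pendant '[0,0,-0.03,0,0,0,-1, 0,0,-0.1,0,0,0,-1, 0,0,-0.18,0,0,0,-1, 0.03,0,-0.25,0,0,0,-1, 0.1,0,-0.25,0,0,0,-1, 0.19,-0.01,-0.25,0,0,0,-1, 0.28,-0.01,-0.25,0,0,0,-1, 0.37,-0.01,-0.25,0,0,0,-1, 0.46,-0.01,-0.25,0,0,0,-1, 0.55,-0.01,-0.25,0,0,0,-1, 0.64,-0.01,-0.25,0,0,0,-1, 0.73,-0.01,-0.25,0,0,0,-1]' 40; python3 -m pendant '[0.09,0,0,0,0,0,-1, 0.17,0,0,0,0,0,-1, 0.23,0,0,0,0,0,-1, 0.257,0,0,0,0,0,-1, 0.257,0,0,0,0,0,-1, 0.257,0,0.05,0,0,0,-1, 0.257,0,0.12,0,0,0,-1, 0.257,0,0.15,0,0,0,-1, 0.257,0,0.15,0,0,0,-1, 0.257,0,0.15,0,0,0,-1]'
python3 - <<'E'
from look import *
C=vision.camera('scene')
save(C,'s5.png');cv2.imwrite('pics/s5.png',cv2.resize(cv2.imread('pics/s5.png')[100:320,180:500],None,fx=2,fy=2))
E
```

```text
time_s: 26.0
ee_pos: [0.5102, 0.2295, 0.1647]
eef_rot: [-3.141, 0.0, 1.571]
force: [0.0, -0.7, -3.8]
grip_width: 0.0452
grip_force: 39.9
time_s: 27.0
ee_pos: [0.5114, 0.3559, 0.0913]
eef_rot: [3.141, -0.001, 1.57]
force: [0.1, -0.4, -2.4]
grip_width: 0.0455
grip_force: 39.9
```

View pics/s5.png

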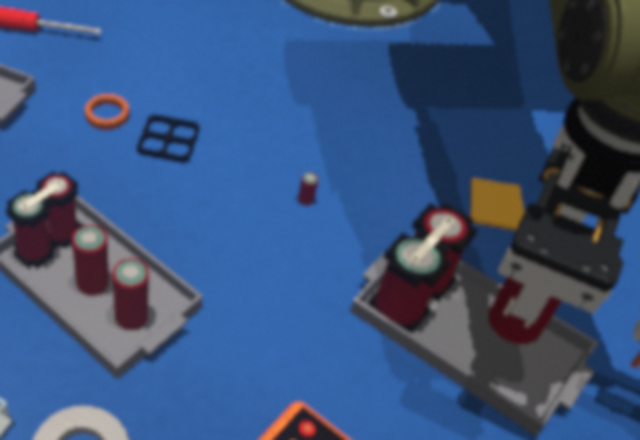

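Both medium cells stand in their tray at crop (90,258) and (130,293), the short cell is untouched at (308,188), and the big cell hangs over the big tray at (525,310). I'll lower it now.

```bash
python3 -m pendant '[0,0,0.04,0,0,0,-1, 0,0,0.075,0,0,0,-1, 0,0,0.093,0,0,0,-1, 0,0,0.093,0,0,0,-1, 0,0,0.093,0,0,0,-1, 0,0,0.093,0,0,0,0, 0,0,0.093,0,0,0,0.1, 0,0,0.093,0,0,0,0.2, 0,0,0.093,0,0,0,0.4, 0,0,0.093,0,0,0,0.4]'; python3 -m pendant '[0,0,-0.04,0,0,0,0.4, 0,0,-0.12,0,0,0,0.4, 0,0,-0.2,0,0,0,0.4, 0,0,-0.3,0,0,0,0.4, 0,0,-0.35,0,0,0,0.4, 0,0,-0.35,0,0,0,0.4]'
python3 - <<'E'
from look import *
a=[]
for n in('scene','top'):
    p=vision.camera(n);save(p,'x.png');i=cv2.imread('pics/x.png');a.append(cv2.resize(i[90:330,60:500] if n=='scene' else i[110:260,60:420],(700,300 if n=='top' else 300)))
cv2.imwrite('pics/f6.png',np.vstack(a))
E
```

```text
time_s: 28.05
ee_pos: [0.5108, 0.3563, 0.0436]
eef_rot: [3.141, -0.0, 1.571]
force: [0.0, 0.6, 0.4]
grip_width: 0.0652
grip_force: 0.0
time_s: 28.65
ee_pos: [0.5117, 0.3569, 0.223]
eef_rot: [3.136, -0.004, 1.571]
force: [-0.4, 0.1, -0.3]
grip_width: 0.0657
grip_force: 0.0
```

View pics/f6.png

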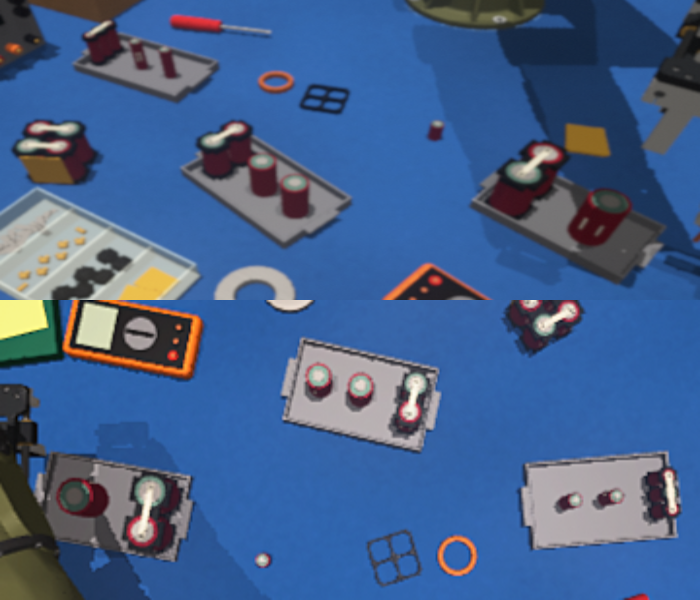

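All five cells are in the right trays: big at (600,215), mediums at (262,175) and (295,195), and slims at (140,55) and (168,62). The big cell seems to lean a little in the scene view, so I'll check it against the upright model before handing in.

```bash
python3 - <<'E'
from fit import *
C=vision.camera('scene')
d=silhouettes('cell_big',C)[0]['region'].astype(np.uint8)
i=cv2.resize(cv2.cvtColor(C['pixels'],cv2.COLOR_RGB2BGR),None,fx=6,fy=6)
for (n,q) in (('big',[.511,.356,0]),('medium',[.646,-.004,0]),('medium',[.6588,.0502,0])):
    h=SH[n][0]+[0,0,.003]
    cv2.polylines(i,[np.round(cv2.convexHull(((render_pts(C,h,q)+.5)*6).astype(np.float32))).astype(np.int32)],True,(0,255,0),1)
cv2.imwrite('pics/f7.png',i[1280:1780,2300:2900])
print(status.get_obs()['time_s'])
E
```

```text
28.85
```

View pics/f7.png

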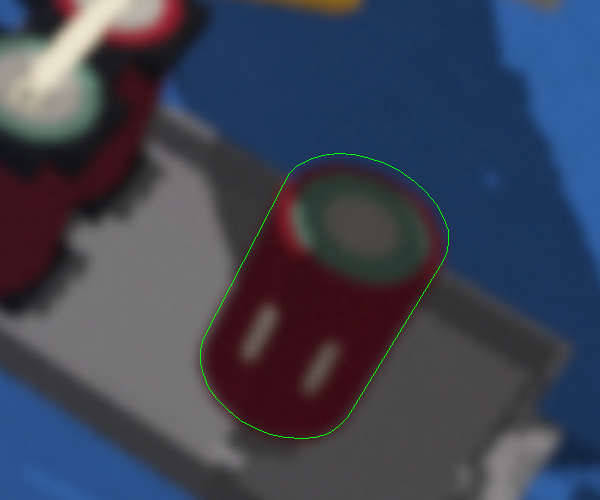

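The upright model's outline matches the big cell, so the lean is only perspective and the cell stands straight. I'll hand in.

```bash
python3 -c "
from station import order;print(order.hand_in())"
```

```text
the job is handed in; nothing more can be done
None
```

I handed the job in at about 29 s: in the last pictures all five matching cells stand upright in their trays and the short cell is where it started; the hand-in returned no verdict.

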